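Close up a dry-fitted joint in a bar clamp with a pull hook

TASK

Dry-fit check before gluing: a bar clamp lies on the bench with the reddish board and the pine strip loose between its jaws, and its sliding far jaw has been left too far back to reach by hand. Take the pull hook by its wooden handle, catch its crook behind the upright horn of the far jaw and draw the jaw towards you until strip and board are closed up against the near head with no gaps and stay firmly pinched when you let off: feel for it, work up to a steady pull of about 20 N (never over 23 N, which mars the pine), and hold it a moment so that the clutch bites. Unhook, lay the pull hook flat on the bench beside the clamp and let go; touch the jaw, the clamp and the boards with the hook only, and leave everything else on the bench where it is.

Things in the scene. Friction and masses are not known exactly. Their poses are not given: they have to be found in the camera images.
- pull_hook: Pull hook, 325 mm long, 0.15 kg: dark wooden handle 22 mm square, brass ferrule, bent steel rod 7 mm thick; lies flat on the bench, crook pointing away from the robot. Origin on the handle's centre line at the place to grip (near the balance point), 11 mm above the bench as it lies; own x runs along the handle to the crook, z up. The square wood reaches from x = -57 to +41 mm, a round end cap to -75
- crook (a point): bearing point of the crook, at (240, 0, 0) mm in the pull hook's frame, in line with the handle: the rod runs along x to x = 160, jogs aside to y = -22 at x = 185, goes on at y = -22 to x = 243 and there turns square to +y into the crook, a straight arm from y = -22 to +24 mm; all in the plane z = 0
- clamp: Bar clamp, fixed to the bench: a dark steel bar 30 mm wide and 12 mm high, with a plywood bearer of the same height 45 mm either side of it. Origin at bench level under the near pad's face as it stands when wound right back; own x runs along the bar, away from the robot; the bar reaches from x = -55 to +300 mm, the bearers from 5 to 220 mm. A stop pin stands on the bar at x = 290, 22 mm high
- near_head: Near head of the clamp: a grey casting fixed on the bar, with a self-locking screw that carries a steel pad 60 mm wide in front and a tommy bar behind (to x = -116 mm); nothing of it higher than 48 mm. Same origin and axes as the clamp. The screw stays as it has been wound: the pad's face stands somewhere between x = 0 and x = 16 mm, which the poses do not tell
- far_jaw: Sliding far jaw of the clamp, pad 52 mm wide, up to 47 mm above the bench. Origin in the middle of its pad face, 12 mm above the bench; own x as the clamp's. It has a friction clutch: about 9 N slide it either way; it stays where it is left and, drawn against the boards, keeps a part of the pull beyond 9 N as squeeze. All closed up, its face stands 150 mm beyond the near pad's face
- horn (a point): middle of the back (far) face of the far jaw's upright horn, 72 mm above the bench, 30 mm behind the jaw's pad face. The horn is 18 mm wide (y), 13 mm deep and reaches from the jaw's body to 95 mm above the bench; it is free all round between 52 and 95 mm
- board: Reddish board, 105 x 235 x 27 mm (x, y, z), about 0.4 kg, lying across the bar and the bearers, its top 39 mm above the bench. Origin in the middle of its underside; loose, 4 to 26 mm from the near pad, perhaps a little skew
- strip: Pine strip, 45 x 115 x 19 mm (x, y, z), lying across the bar and the bearers beyond the board, its top 31 mm above the bench. Origin in the middle of its underside; loose, with a gap to the board and to the far jaw, perhaps a little skew. To push it and the board along takes 2 to 5 N more than the jaw alone
- glue_bottle: wood glue bottle, 55 mm wide, 165 mm tall, standing left of the clamp; origin under its middle. Leave alone
- green_tray: green plastic tray with screws, 71 x 91 x 22 mm, left of the clamp; origin under its middle. Leave alone
- nut_big: steel nut, 30 mm wide, 13 mm high, on the bench in front, right of the clamp's screw; origin under its middle. Leave alone
- bolt: hex bolt lying beside the nut, 51 mm long, 13 mm high; origin under its middle. Leave alone
- tape_measure: tape measure, 32 x 79 x 67 mm, standing left of the clamp; origin under its middle. Leave alone
- salve_jar: small jar with a white lid, 47 mm wide, 44 mm high, at the back, right of the clamp's far end; origin under its middle. Leave alone

How it is judged (in metres and radians):
On the way, in this order (a step that is already met when the one before it is completed fails the run):
1. the pull hook has been picked up off the bench (height (world z) of pull_hook above 0.045 m), for 0.2 s.
2. the hook holds the far jaw drawn up with a firm pull, strip and board pinched between the jaws (contact force between pull_hook and far_jaw above 17 N and contact force between far_jaw and strip above 5 N and contact force between strip and board above 4 N and contact force between board and near_head above 3 N), for 0.3 s.
At the end, for the whole second after the job is handed in: Strip and board closed up, square (0.04 rad) and flat between the jaws, still pinched with nothing pulling: far jaw on strip, strip on board and board on near pad each over 1.5 N; the pull hook lies still and flat on the bench (origin under 18 mm), clear of the clamp (contact force between far_jaw and strip above 1.5 N and contact force between strip and board above 1.5 N and contact force between board and near_head above 1.5 N and angle between the x axis of each of strip, board and the x axis of clamp, either way round below 0.04 rad and angle between each of strip, board's own z axis and vertical below 0.05 rad and height (world z) of pull_hook below 0.018 m and linear speed of pull_hook below 0.02 m/s and contact force between pull_hook and clamp below 0.1 N); the robot touches nothing.
It fails at once if the hook pulled or pushed the far jaw with more than 23 N (contact force between pull_hook and far_jaw above 23 N).
It fails at once if the robot itself touched the far jaw, the clamp, the board or the strip (over 1 N) (contact force between any of the fingers, the arm and clamp above 1 N or contact force between any of the fingers, the arm and board above 1 N or contact force between any of the fingers, the arm and strip above 1 N).
It fails at once if something else on the bench was moved by more than 30 mm (distance of any of glue_bottle, green_tray, nut_big, bolt, tape_measure, salve_jar from where it was at the start of the episode above 0.03 m).
It also fails if it takes over 67 s, if anything falls off the work surface, if the arm or the gripper's body presses on something with over 40 N, if the wrist force passes 120 N, or if a joint passes its speed limit or range.

ROBOT

A 7-joint arm with a two-finger parallel gripper is mounted at the origin on a cart in front of the work surface, level with it; the furniture and walls round the work are solid. World frame = base frame: x ahead of the robot, y to its left, z up, the work surface at z = 0. Lengths are in mm, angles in rad, forces in N, time in s.
With the tool pointing down it reaches from about 400 to 875 mm from the base axis. Payload 4.4 kg.
Tool frame: the origin (TCP) lies at the very end of the fingers, on their centre line; the grasp point (between the pads) lies behind it (r.grip_point_offset is the z of the grasp point in the tool frame, in mm); z points along the fingers, y is the line along which they close (so a half turn about z gives the same grasp; the last joint's range is limited). The gripper opens to 85 mm and grips with 20 to 120 N. Pads are 22 mm wide; open, the fingers measure 114 mm over their backs; the gripper's body (76 mm by 85 mm) begins 54 mm behind the grasp point. The pads swing forward as they close: fully open they stand 13 mm farther back than shut.
Start: joints at [1.207, 0.628, 0.038, 1.517, -0.027, 0.996, -0.02], TCP at [190.749, -621.396, 231.313] pointing down, gripper open.
Joint ranges: [-3.06, 3.06], [-0.37, 2.12], [-1.25, 1.32], [0.18, 2.47], [-1.1, 4.24], [0.23, 1.98], [-2.94, 2.94]. Speed limits (rad/s): [2.57, 2.57, 3.14, 3.14, 3.14, 3.14, 3.14].

INTERFACE

Orientations are given as a rotation vector (axis times angle).
In Python, from plant import r gives the robot as it stands.
- The arm moves only by the shell command python3 -m jog 'ROWS' [OPENING] [FORCE]. ROWS is text: rows parted by semicolons, each of 4 numbers parted by spaces: the shift along the world's x, y, z each as a share of 3 cm, from -1 to 1, then the turn about the world's z as a share of 0.12 rad, from -1 to 1. A call has 1 to 10 rows; each row shifts and turns the commanded pose from where the row before left it; what a row does not reach is not made up. A row lasts 1/10 s, in which the tool goes at most 50 mm and 8.59 degrees, less where a joint would pass 70% of its speed; a pose out of reach is approached as far as the arm can. A call with a number of a shift or a turn outside -1 to 1 is refused whole. A call with a gripper value outside its range is refused whole. OPENING is the opening, from 0 (shut) to 1 (fully open), set as the call begins (- or left out, the last holds). The fingers move at their own pace and stop on an object; FORCE is the grip in N (left out, the last holds). Time passes only in rows, so rows that do not move let the fingers close. It gives the time, the measured TCP pose, the force, the opening and the grip force at its end, in the units of the state.
- r.sense(): the state, without advancing time (a new reading comes with each control period).
- r.capture(name): name is "side" or "top"; returns a dict with "image" (420x560x3 uint8, red, green, blue), "K" (3x3 intrinsics, pixels), "pose" (4x4, takes a point from camera to world coordinates). Camera axes: x right, y up, looking along -z (the intrinsics and any distortion apply to the point x, -y, -z); pixel columns grow to the right and rows downward; lengths in mm; the calibration is good to about 2 mm. A picture is of the moment at which its call begins. There is no depth.
- r.hand_in(): hands the job in; it is judged then, once.
The state is a dict: "clock": time; "joint_pos": joint angles; "qd": joint speeds; "tau": joint torques, N m; "tcp_pos": TCP position; "orientation": TCP orientation; "force": force on the tool from outside, world axes, zero at the start; "wrist_torque": the same for the moment, N m; "width": finger opening in mm; "grasp_force": force on a finger pad.
Only numpy, scipy, OpenCV 4.12 (cv2) and the standard library are available. Lean on these libraries where they do the work, as an engineer would, in place of code of your own. Each camera call takes 0.05 s, during which the arm holds its last target. There are 200 camera calls.

## Working session

There is one attempt and no reset: what is moved stays moved. The work goes in short steps, Python scripts to look and compute and a shell command to move; the robot and the scene stay as the last step left them, time stands still between calls to the robot, and variables do not carry over. Pictures are saved under pics/ and viewed, at most 10 in all, crops included, and the job is handed in when it is done.

```bash
ls; mkdir -p pics; python3 - <<'E'
from plant import r
import cv2,numpy as np
s=r.sense();print(s, r.grip_point_offset)
for n in("side","top"):
    c=r.capture(n);cv2.imwrite(f"pics/{n}0.png",c["image"][...,::-1]);np.savez(f"{n}0.npz",**c);print(n,c["K"],c["pose"].round(3).tolist(),[k for k in c])
E
```

```text
pics
{'clock': 0.0, 'joint_pos': array([ 1.20720796,  0.62932086,  0.0384279 ,  1.5183782 , -0.02698935,
        0.99631749, -0.020002  ]), 'qd': array([ 1.44956821e-05, -1.27504851e-03,  1.26072827e-03, -1.17384520e-03,
        8.36920368e-04,  2.05161030e-04, -6.71926016e-04]), 'tau': array([-1.18608645e-03, -5.63425505e+01,  1.22598354e+00, -1.93452179e+01,
        1.11054140e-02,  1.03315906e-02,  6.67051523e-06]), 'tcp_pos': array([ 190.5602423 , -620.77484351,  230.4019631 ]), 'orientation': array([-3.10496916e+00, -4.65782527e-01,  4.82586394e-04]), 'force': array([-0.3791134 ,  0.18869092, -0.08618363]), 'wrist_torque': array([-0.03640887,  0.02701648,  0.01491984]), 'grasp_force': 0.0, 'width': 85.60789657082512} -18.700000000000003
side [[487.46830597   0.         283.86780531]
 [  0.         487.46830597 200.28527675]
 [  0.           0.           1.        ]] [[0.993, 0.06, -0.104, 467.309], [-0.12, 0.516, -0.848, -951.5], [0.003, 0.855, 0.519, 683.705], [0.0, 0.0, 0.0, 1.0]] ['image', 'K', 'pose']
top [[505.78986751   0.         274.59557069]
 [  0.         505.78986751 210.84875803]
 [  0.           0.           1.        ]] [[-0.017, 0.993, -0.115, 445.65], [-1.0, -0.019, -0.015, 31.353], [-0.017, 0.115, 0.993, 1593.9], [0.0, 0.0, 0.0, 1.0]] ['image', 'K', 'pose']
```

View pics/top0.png

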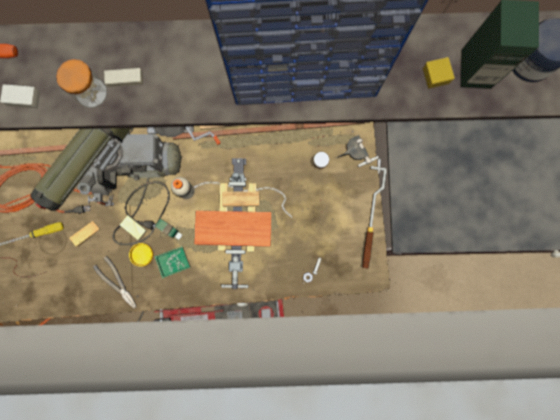

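View pics/side0.png

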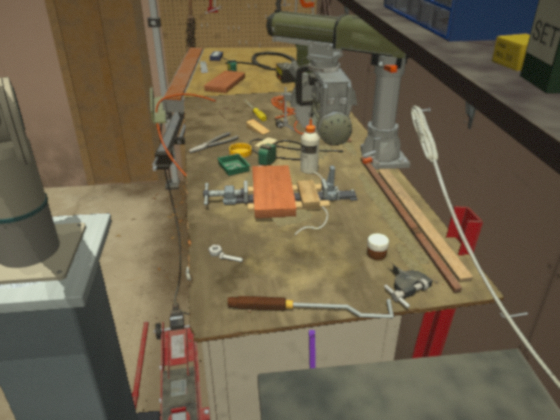

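The top view shows the hook handle at about (368,248) with its crook at about (382,160). The near head is at (236,265), the board at (233,228), the strip at (239,196) and the far jaw at about (238,175). The side view shows the hook from (230,302) to (390,310) and the jaw horn at about (332,172). Next I'll zoom in on both.

```bash
cat > h.py <<'E'
import numpy as np,cv2
def ld(n): return dict(np.load(n+".npz"))
def ray(c,u,v):
    d=np.array([(u-c["K"][0,2])/c["K"][0,0],-(v-c["K"][1,2])/c["K"][1,1],-1.])
    return c["pose"][:3,3],c["pose"][:3,:3]@d
def onz(c,u,v,z):
    o,d=ray(c,u,v);return o+d*(z-o[2])/d[2]
def tri(c1,p1,c2,p2):
    (o1,d1),(o2,d2)=ray(c1,*p1),ray(c2,*p2)
    t=np.linalg.lstsq(np.c_[d1,-d2],o2-o1,rcond=None)[0]
    a,b=o1+t[0]*d1,o2+t[1]*d2
    return (a+b)/2,np.linalg.norm(a-b)
def proj(c,P):
    q=c["pose"][:3,:3].T@(np.asarray(P,float)-c["pose"][:3,3])
    p=c["K"]@np.array([q[0],-q[1],-q[2]]);return p[:2]/p[2]
def crop(c,u0,v0,w,h,s,fn):
    cv2.imwrite(fn,cv2.resize(c["image"][v0:v0+h,u0:u0+w,::-1],None,fx=s,fy=s,interpolation=cv2.INTER_CUBIC))
E
python3 - <<'E'
from h import *
crop(ld("top0"),190,145,200,150,4,"pics/t1.png")
crop(ld("side0"),195,155,200,150+20,3.5,"pics/s1.png")
E
```

```text
(no output)
```

View pics/t1.png

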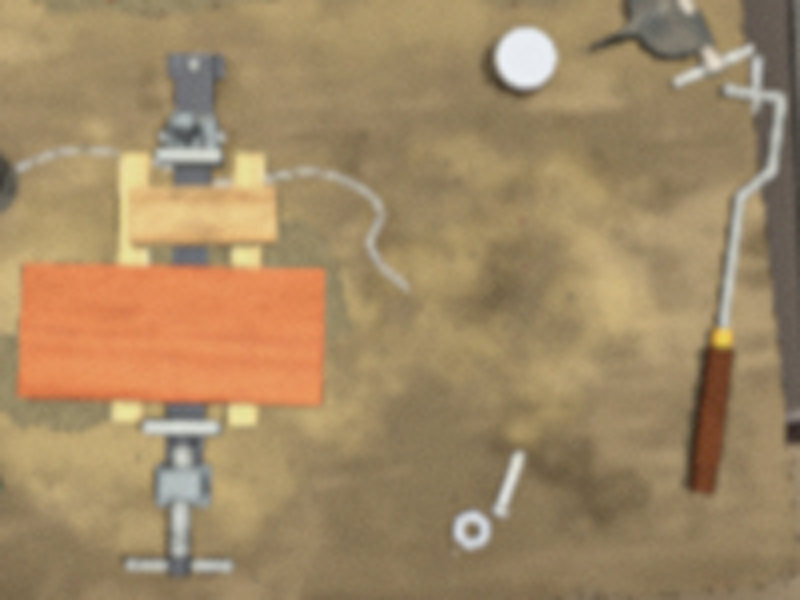

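View pics/s1.png

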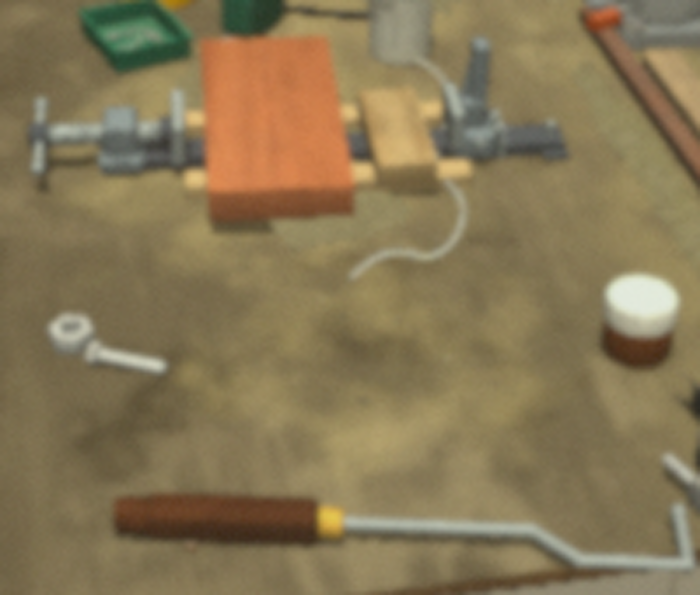

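```bash
python3 - <<'E'
from h import *
np.set_printoptions(precision=1,suppress=True)
T,S=ld("top0"),ld("side0")
def mask(c,roi,lo,hi):
    u,v,w,h=roi;m=cv2.inRange(cv2.cvtColor(c["image"],cv2.COLOR_RGB2HSV),np.array(lo),np.array(hi))
    z=np.zeros_like(m);z[v:v+h,u:u+w]=m[v:v+h,u:u+w];return z
def rect(m):
    cs=cv2.findContours(m,0,2)[0];k=max(cs,key=cv2.contourArea);return cv2.minAreaRect(k),cv2.boxPoints(cv2.minAreaRect(k))
mt=mask(T,(355,225,25,50),(0,110,40),(14,255,150));ms=mask(S,(222,288,70,25),(0,110,40),(14,255,150))
rt,bt=rect(mt);rs,bs=rect(ms);print(rt,rs)
# handle ends midpoints
def ends(b):
    b=b[np.argsort(b[:,1])];return b
def mids(b):
    d=[np.linalg.norm(b[i]-b[(i+1)%4]) for i in range(4)];i=int(np.argmin(d));j=(i+2)%4
    return (b[i]+b[(i+1)%4])/2,(b[j]+b[(j+1)%4])/2
et=sorted(mids(bt),key=lambda p:-p[1]);es=sorted(mids(bs),key=lambda p:p[0])
for z in(11,22):print("top z",z,[onz(T,*p,z) for p in et])
for p,q in zip(et,es):print(tri(T,p,S,q))
t=lambda u,v:(190+u/4-.4,145+v/4-.4); s=lambda u,v:(195+u/3.5-.4,155+v/3.5-.4)
print("ferrule",tri(T,t(723,338),S,s(330,522)))
print("jogstart",tri(T,t(738,195),S,s(532,530)),"jogend",tri(T,t(773,172),S,s(580,561)),"corner",tri(T,t(780,97),S,s(688,562)),"tip",tri(T,t(725,90),S,s(679,508)))
print("horn top",onz(S,*s(481,42),95), tri(T,t(190,125),S,s(481,42)))
print("near bar",onz(T,*t(186,410),12),"far",onz(T,*t(195,68),12), "midbar",onz(T,*t(189,257),12))
print("jaw pad face",onz(T,*t(189,162),47),"jawL/R",onz(T,*t(157,155),47),onz(T,*t(222,155),47))
for n,ps,z in(("board",[(21,264),(326,268),(323,404),(18,400)],39),("strip",[(129,188),(277,186),(278,242),(131,245)],31)):
    print(n,[onz(T,*t(*p),z)[:2] for p in ps])
print("nearpad face",onz(T,*t(181,421),45))
E
```

```text
((367.16925048828125, 250.14617919921875), (7.31804895401001, 35.97007369995117), 7.125016689300537) ((255.89605712890625, 302.5136413574219), (56.00120162963867, 12.337494850158691), 1.9749339818954468)
top z 11 [array([ 445.6, -221.6,   11. ]), array([ 556.1, -239.7,   11. ])]
top z 22 [array([ 445.6, -219.8,   22. ]), array([ 555.3, -237.8,   22. ])]
(array([ 445.8, -221.7,   10.1]), np.float64(0.44201139437708586))
(array([ 555.9, -239.8,    9.9]), np.float64(0.5978844418841965))
ferrule (array([ 565.6, -243. ,   11.1]), np.float64(0.9278935852339114))
jogstart (array([ 678.4, -259.6,    8.3]), np.float64(1.6139911166443148)) jogend (array([ 697.3, -287.8,    9.6]), np.float64(0.9688412056618058)) corner (array([ 756.6, -295.7,    9.9]), np.float64(0.37318434468894823)) tip (array([ 764.1, -252.8,    9. ]), np.float64(1.25730571780013))
horn top [731.8 165.7  95. ] (array([729.7, 165. ,  95.2]), np.float64(3.8114150264063977))
near bar [517.4 177.8  12. ] far [789.5 168.3  12. ] midbar [637.9 174.4  12. ]
jaw pad face [707.8 170.6  47. ] jawL/R [713.8 195.4  47. ] [712.8 144.9  47. ]
board [array([631.6, 302.5]), array([623.9,  65.9]), array([518.9,  69.9]), array([526.2, 304.8])]
strip [array([690.8, 219.2]), array([690.1, 103.3]), array([646. , 103.1]), array([645.9, 217.9])]
nearpad face [507.6 178.7  45. ]
```

The zoomed crops show the handle at (702,490)-(722,340), the corner at (780,97), the crook tip at (725,90) and the horn top at side (481,42). From these:
- **Hook:** origin about (519,-234,11), yaw about -0.162.
- **Clamp:** yaw about -0.035, horn back about (737,169).
- **Jaw travel:** about 50 mm to closed.

Now I'll move above the handle.

```bash
python3 -m jog '0.8 0.95 0 -0.4; 0.8 0.95 0 -0.4; 0.8 0.95 0 -0.4; 0.8 0.95 0 -0.4; 0.8 0.95 0 -0.4; 0.8 0.95 -0.5 -0.4; 0.8 0.95 -0.5 -0.4; 0.8 0.95 -0.5 -0.4; 0.8 0.95 -0.5 -0.4; 0.8 0.95 -0.5 -0.2' 0.6 ; python3 -m jog '0.8 0.95 -0.5 0; 0.8 0.95 -0.5 0; 0.8 0.95 -0.5 0; 0 0 0 0'
```

```text
clock: 1.1
tcp_pos: [431.4, -335.0, 155.5]
orientation: [-3.131, 0.251, 0.001]
force: [-0.3, -0.2, -0.3]
width: 50.9
grasp_force: 0.0
clock: 1.5
tcp_pos: [505.7, -243.7, 108.9]
orientation: [-3.128, 0.233, 0.002]
force: [-0.0, -0.2, 0.5]
width: 50.7
grasp_force: 0.0
```

```bash
python3 -m jog '0.43 0.33 -0.7 -0.1; 0 0 -0.8 0; 0 0 -0.8 0; 0 0 -0.6 0; 0 0 -0.3 0; 0 0 -0.2 0; 0 0 0 0; 0 0 0 0'; python3 - <<'E'
from plant import r
import cv2,numpy as np
from h import crop
for n,a in(("side",(200,230,160,110,4)),):
    c=r.capture(n);crop(c,*a,f"pics/g_{n}.png")
E
```

```text
clock: 2.3
tcp_pos: [516.1, -241.4, 10.0]
orientation: [3.13, -0.267, 0.002]
force: [0.3, 0.5, 0.9]
width: 51.1
grasp_force: 0.0
```

View pics/g_side.png

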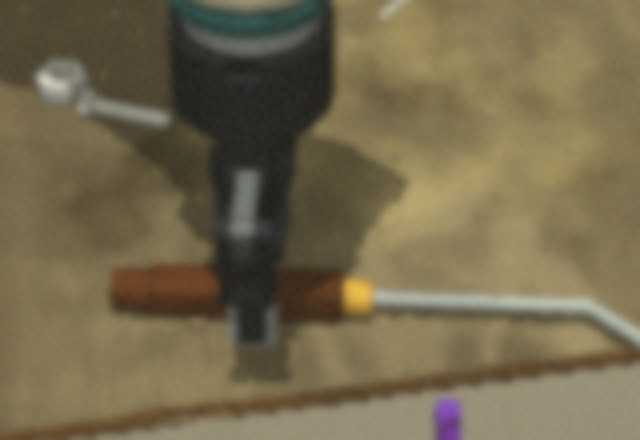

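The picture shows the fingers straddling the handle near (250,300), slightly high and to the right. I'll correct y and z, then grip.

```bash
python3 -m jog '0.05 0.23 -0.1 0; 0 0 -0.12 0; 0 0 0 0; 0 0 0 0'; python3 -m jog '0 0 0 0; 0 0 0 0; 0 0 0 0; 0 0 0 0; 0 0 0 0; 0 0 0 0; 0 0 0 0; 0 0 0 0' 0 100
```

```text
clock: 2.75
tcp_pos: [517.1, -234.0, 2.7]
orientation: [3.13, -0.267, -0.0]
force: [-0.2, 0.8, 0.3]
width: 51.1
grasp_force: 0.0
clock: 3.55
tcp_pos: [517.2, -234.4, 3.2]
orientation: [3.13, -0.268, 0.001]
force: [-0.7, -0.4, 4.9]
width: 19.4
grasp_force: 98.3
```

```bash
python3 -m jog '0 0 0.2 0; 0 0 0.5 0; 0 0 0.8 0; 0 0 0.8 0; 0 0 0.8 0; 0 0 0.8 0; 0 0.5 0.2 0; 0 0.8 0 0.2; 0 0.8 0 0.2; 0 0.8 0 0.2'; python3 -m jog '0 0.8 0 0.2; 0 0.8 0 0.2; 0 0.8 0 0.1; 0 0.8 0 0; 0 0.8 0 0; 0 0.8 0 0; 0 0.8 0 0; 0 0.8 0 0; 0 0.8 0 0; 0 0.8 0 0'; python3 -m jog '0 0.8 0 0; 0 0.8 0 0; 0 0.8 0 0; 0 0.5 0 0; 0 0.2 0 0; 0 0 0 0'
```

```text
clock: 4.55
tcp_pos: [516.4, -144.5, 125.4]
orientation: [-3.137, 0.151, 0.002]
force: [0.1, -0.5, -1.6]
width: 19.9
grasp_force: 98.0
clock: 5.55
tcp_pos: [515.7, 95.2, 125.3]
orientation: [-3.141, 0.058, 0.002]
force: [-0.2, -0.3, -1.3]
width: 20.0
grasp_force: 98.0
clock: 6.15
tcp_pos: [516.5, 186.6, 125.5]
orientation: [3.141, -0.058, -0.001]
force: [1.0, -1.3, -0.5]
width: 19.6
grasp_force: 98.0
```

```bash
python3 - <<'E'
from plant import r
import cv2,numpy as np
from h import crop
for n,a in(("side",(190,60,200,150,4)),("top",(190,140,100,170,3.5))):
    c=r.capture(n);np.savez(f"{n}1.npz",**c);crop(c,*a,f"pics/h_{n}.png")
a,b=cv2.imread("pics/h_side.png"),cv2.imread("pics/h_top.png")
a=cv2.resize(a,(480,360));b=cv2.resize(b,(310,527))
o=np.zeros((530,800,3),np.uint8);o[:360,:480]=a;o[:527,485:795]=b;cv2.imwrite("pics/h_both.png",o)
E
```

```text
(no output)
```

View pics/h_both.png

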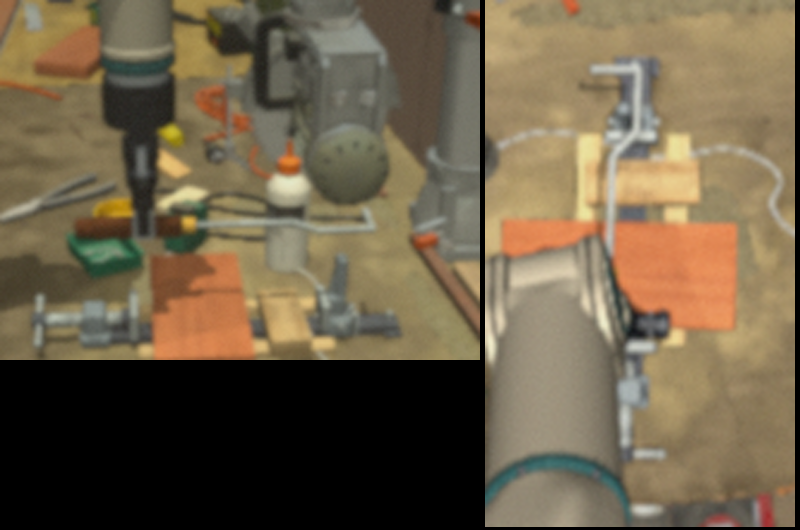

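The hook is held level. In the top crop the crook corner is at (638,68) and the tip at (592,69), so it sits a little left of the horn. Now I'll measure the position.

```bash
python3 - <<'E'
from h import *
np.set_printoptions(precision=1,suppress=True)
T,S=ld("top1"),ld("side1")
t=lambda u,v:(190+(u-485)/3.1-.4,140+v/3.1-.4); s=lambda u,v:(190+u/2.4-.4,60+v/2.4-.4)
for n,p,q in(("corner",(638,68),(373,226)),("tip",(592,69),(366,208)),("jog0",(613,156),(303,224)),("jog1",(638,127),(319,231))):
    print(n,tri(T,t(*p),S,s(*q)),onz(T,*t(*p),133))
# horn from closeup, both pictures
print("horn",proj(T,[737,169,95]),proj(T,[731,165,95]),proj(S,[731,165,95]),proj(S,[731,170,95]))
print(s(342,256), onz(S,*s(342,256),95))
# rod line in top at z 133
E
```

```text
corner (array([762.2, 155.9, 135.4]), np.float64(1.2398971327933428)) [763.4 156.  133. ]
tip (array([763.1, 199.4, 136.3]), np.float64(1.056905966885629)) [763.3 199.8 133. ]
jog0 (array([684.9, 180.2, 129.6]), np.float64(10.091785707746016)) [679.3 180.4 133. ]
jog1 (array([704.9, 156.8, 132.4]), np.float64(3.56572966997893)) [706.6 156.6 133. ]
horn [235.8 172.9] [237.2 174.8] [331.8 166.7] [331.4 165.9]
(332.1, 166.26666666666668) [732.4 167.5  95. ]
```

```bash
python3 -m jog '-0.2 -0.37 0 0; 0 0 -0.4 0; 0 0 -0.5 0; 0 0 -0.5 0; 0 0 -0.4 0; 0 0 -0.17 0; 0 0 0 0; 0 0 0 0'; python3 - <<'E'
from plant import r
import cv2,numpy as np
from h import crop
for n,a in(("side",(290,120,80,90,5)),("top",(200,140,80,90,4.9))):
    c=r.capture(n);np.savez(f"{n}2.npz",**c);crop(c,*a,f"pics/i_{n}.png")
a,b=cv2.imread("pics/i_side.png"),cv2.imread("pics/i_top.png")
o=np.zeros((450,800,3),np.uint8);o[:450,:400]=a;o[:b.shape[0],402:402+b.shape[1]]=b;cv2.imwrite("pics/i_both.png",o)
E
```

```text
clock: 7.05
tcp_pos: [511.4, 174.7, 66.8]
orientation: [-3.141, 0.06, -0.001]
force: [1.0, -0.3, -1.1]
width: 19.8
grasp_force: 98.0
```

View pics/i_both.png

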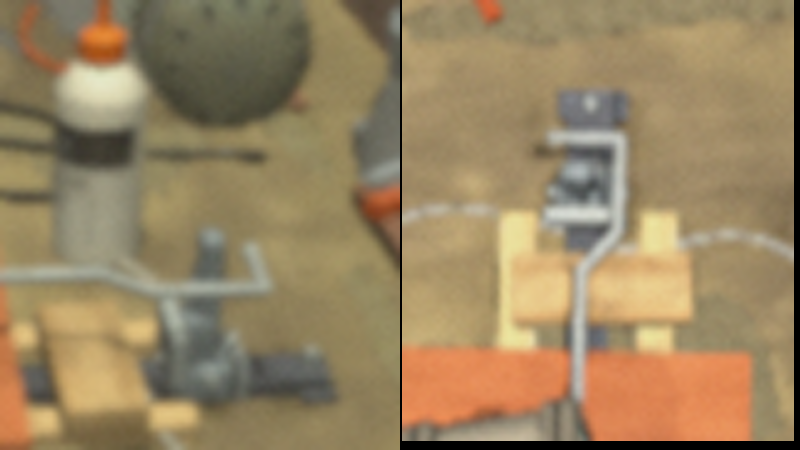

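The horn is inside the crook: rod at side (265,290) behind the horn at (210,240), clear on all sides. I'll begin pulling gently.

```bash
for i in 1; do python3 -m jog '-0.1 0.003 0 0; -0.1 0.003 0 0; -0.1 0.003 0 0; -0.07 0.002 0 0; -0.07 0.002 0 0; -0.05 0.002 0 0; -0.05 0.002 0 0; -0.05 0.002 0 0' ; python3 -m jog '-0.05 0.002 0 0; -0.05 0.002 0 0; -0.05 0.002 0 0; -0.05 0.002 0 0'; python3 -m jog '-0.05 0.002 0 0; -0.05 0.002 0 0; -0.05 0.002 0 0; -0.05 0.002 0 0'; done
```

```text
clock: 7.95
tcp_pos: [496.6, 175.6, 67.2]
orientation: [-3.14, 0.061, -0.01]
force: [8.4, -0.2, -3.7]
width: 19.7
grasp_force: 97.9
clock: 8.35
tcp_pos: [492.3, 175.8, 67.4]
orientation: [-3.14, 0.062, -0.014]
force: [8.6, -0.2, -3.1]
width: 19.9
grasp_force: 98.0
clock: 8.75
tcp_pos: [486.3, 176.1, 67.4]
orientation: [-3.139, 0.062, -0.014]
force: [9.9, -1.1, -3.7]
width: 19.8
grasp_force: 98.0
```

```bash
for i in 1; do python3 -m jog '-0.05 0.002 0 0; -0.05 0.002 0 0; -0.05 0.002 0 0; -0.05 0.002 0 0; -0.05 0.002 0 0; -0.05 0.002 0 0' ; python3 -m jog '-0.05 0.002 0 0; -0.05 0.002 0 0; -0.05 0.002 0 0; -0.05 0.002 0 0; -0.05 0.002 0 0; -0.05 0.002 0 0'; python3 -m jog '-0.05 0.002 0 0; -0.05 0.002 0 0; -0.05 0.002 0 0; -0.05 0.002 0 0'; done
```

```text
clock: 9.35
tcp_pos: [477.5, 176.5, 67.4]
orientation: [-3.139, 0.062, -0.015]
force: [9.4, -0.7, -4.0]
width: 19.7
grasp_force: 97.9
clock: 9.95
tcp_pos: [468.5, 176.8, 67.4]
orientation: [-3.139, 0.062, -0.015]
force: [9.5, -0.2, -3.7]
width: 19.9
grasp_force: 97.9
clock: 10.35
tcp_pos: [462.6, 177.1, 67.4]
orientation: [-3.139, 0.063, -0.015]
force: [9.2, -0.4, -3.3]
width: 19.9
grasp_force: 97.9
```

```bash
python3 -m jog '-0.05 0.002 0 0; -0.05 0.002 0 0; -0.05 0.002 0 0'; python3 -m jog '-0.05 0.002 0 0; -0.05 0.002 0 0'; python3 - <<'E'
from plant import r
import cv2,numpy as np
from h import crop
for n,a in(("side",(230,140,110,90,4)),("top",(190,160,90,110,4))):
    c=r.capture(n);np.savez(f"{n}3.npz",**c);crop(c,*a,f"pics/j_{n}.png")
a,b=cv2.imread("pics/j_side.png"),cv2.imread("pics/j_top.png")
o=np.zeros((450,802,3),np.uint8);o[:360,:440]=a;o[:440,442:802]=b;cv2.imwrite("pics/j_both.png",o[:,:800])
E
```

```text
clock: 10.65
tcp_pos: [459.3, 177.4, 67.6]
orientation: [-3.139, 0.063, -0.019]
force: [11.8, -0.6, -4.5]
width: 20.0
grasp_force: 98.0
clock: 10.85
tcp_pos: [456.4, 177.5, 67.6]
orientation: [-3.139, 0.063, -0.019]
force: [12.6, -0.3, -5.1]
width: 19.7
grasp_force: 98.0
```

View pics/j_both.png

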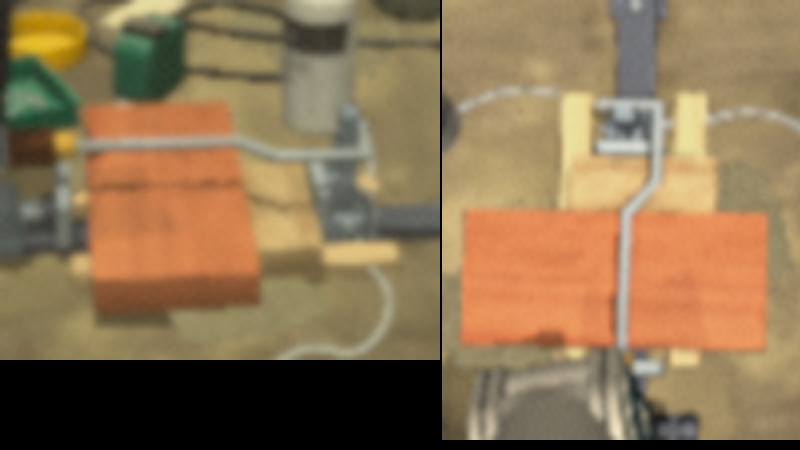

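The strip is now against the board (seam at top (610,210)), and the gap between board and near pad is still about 10 mm. I'll carry on in 0.9 mm rows.

```bash
python3 -m jog '-0.03 0.001 0 0; -0.03 0.001 0 0; -0.03 0.001 0 0; -0.03 0.001 0 0'; python3 -m jog '-0.03 0.001 0 0; -0.03 0.001 0 0; -0.03 0.001 0 0'
```

```text
clock: 11.35
tcp_pos: [452.9, 177.7, 67.6]
orientation: [-3.139, 0.063, -0.019]
force: [12.1, -0.9, -5.5]
width: 19.8
grasp_force: 98.0
clock: 11.65
tcp_pos: [450.1, 177.8, 67.6]
orientation: [-3.139, 0.063, -0.019]
force: [11.4, -0.6, -4.3]
width: 19.4
grasp_force: 98.0
```

```bash
python3 -m jog '-0.03 0.001 0 0; -0.03 0.001 0 0'
```

```text
clock: 11.85
tcp_pos: [448.3, 177.8, 67.6]
orientation: [-3.139, 0.063, -0.019]
force: [11.6, -0.9, -4.0]
width: 19.8
grasp_force: 98.0
```

```bash
python3 -m jog '-0.03 0.001 0 0; -0.03 0.001 0 0'; python3 -m jog '-0.03 0.001 0 0'
```

```text
clock: 12.05
tcp_pos: [446.5, 177.9, 67.6]
orientation: [-3.139, 0.063, -0.019]
force: [12.4, -1.0, -5.4]
width: 19.7
grasp_force: 98.0
clock: 12.15
tcp_pos: [445.7, 178.0, 67.6]
orientation: [-3.139, 0.063, -0.019]
force: [11.4, -0.3, -3.9]
width: 20.0
grasp_force: 98.0
```

```bash
python3 -m jog '-0.03 0.001 0 0';
```

```text
clock: 12.25
tcp_pos: [445.4, 178.1, 67.7]
orientation: [-3.138, 0.064, -0.021]
force: [13.1, -1.1, -4.4]
width: 20.0
grasp_force: 98.0
```

```bash
python3 -m jog '-0.02 0.001 0 0';python3 -m jog '-0.02 0.001 0 0'
```

```text
clock: 12.35
tcp_pos: [445.4, 178.1, 67.8]
orientation: [-3.138, 0.064, -0.023]
force: [15.4, -0.7, -4.9]
width: 19.8
grasp_force: 98.0
clock: 12.45
tcp_pos: [445.4, 178.2, 67.8]
orientation: [-3.138, 0.064, -0.024]
force: [14.5, -1.2, -5.1]
width: 19.8
grasp_force: 98.0
```

```bash
python3 -m jog '0 0 0 0; 0 0 0 0';python3 -m jog '-0.02 0 0 0; 0 0 0 0'
```

```text
clock: 12.65
tcp_pos: [445.4, 178.2, 67.8]
orientation: [-3.138, 0.064, -0.024]
force: [15.6, -0.3, -5.7]
width: 20.2
grasp_force: 98.0
clock: 12.85
tcp_pos: [445.4, 178.2, 67.9]
orientation: [-3.138, 0.064, -0.026]
force: [15.7, -1.2, -5.6]
width: 19.5
grasp_force: 98.0
```

```bash
python3 -m jog '-0.02 0 0 0; 0 0 0 0';python3 -m jog '-0.02 0 0 0; 0 0 0 0' | grep force; python3 -m jog '0 0 0 0' | grep -w force:;python3 -m jog '0 0 0 0' | grep -w force:
```

```text
clock: 13.05
tcp_pos: [445.4, 178.3, 68.0]
orientation: [-3.137, 0.065, -0.028]
force: [16.9, 0.1, -6.7]
width: 19.8
grasp_force: 98.0
force: [17.9, -0.3, -5.6]
grasp_force: 98.0
force: [17.2, -0.4, -7.2]
force: [17.9, -0.3, -5.7]
```

```bash
python3 -m jog '-0.02 0 0 0; 0 0 0 0'|grep -w force:;python3 -m jog '-0.02 0 0 0; 0 0 0 0' | grep -w force:; for i in 1 2 3 4; do python3 -m jog '0 0 0 0' | grep -w force:;done
```

```text
force: [18.1, -1.3, -6.3]
force: [20.0, -0.9, -7.1]
force: [19.0, -0.3, -6.6]
force: [19.4, -1.2, -6.7]
force: [20.2, -1.0, -6.9]
force: [19.4, -1.3, -6.5]
```

```bash
python3 -m jog '0 0 0 0; 0 0 0 0; 0 0 0 0; 0 0 0 0; 0 0 0 0; 0 0 0 0; 0 0 0 0; 0 0 0 0; 0 0 0 0; 0 0 0 0' | grep -w force: ; python3 -m jog '0.03 0 0 0; 0.03 0 0 0; 0.04 0 0 0; 0.05 0 0 0; 0.05 0 0 0; 0.05 0 0 0; 0.05 0 0 0; 0.05 0 0 0; 0 0 0 0'; python3 -m jog '0.08 0 0 0; 0.1 0 0 0; 0.1 0 0 0; 0.1 0 0 0; 0 0 0 0; 0 0 0 0'
```

```text
force: [20.0, -0.6, -6.5]
clock: 16.15
tcp_pos: [445.5, 177.6, 66.7]
orientation: [-3.141, 0.061, -0.003]
force: [4.0, -0.9, -1.8]
width: 19.6
grasp_force: 98.6
clock: 16.75
tcp_pos: [455.7, 177.5, 66.5]
orientation: [3.141, -0.06, -0.001]
force: [0.3, -0.1, -2.4]
width: 20.0
grasp_force: 98.7
```

The pull is released and the hook is clear of the horn. I'll raise it and carry it to the right.

```bash
python3 -m jog '0 0 0.3 0; 0 0 0.5 0; 0 0 0.5 0; 0 0 0.5 0; 0 0 0.3 0; 0 -0.4 0 0; 0 -0.8 0 0; 0 -0.8 0 0; 0 -0.8 0 0; 0.1 -0.8 0 0'; python3 -m jog '0.1 -0.8 0 0; 0.1 -0.8 0 0; 0.1 -0.8 0 0; 0.1 -0.8 0 0; 0.1 -0.8 0 0; 0.1 -0.8 0 0; 0.1 -0.8 0 0; 0.1 -0.8 0 0; 0.1 -0.5 0 0; 0 -0.3 0 0'; python3 -m jog '0.1 -0.2 0 0; 0 -0.2 -0.5 0; 0 0 -0.8 0; 0 0 -0.8 0; 0 0 -0.7 0; 0 0 0 0; 0 0 0 0'; python3 - <<'E'
from plant import r
import cv2,numpy as np
from h import crop
for n,a in(("side",(200,140,190,170,2.6)),("top",(190,150,190,150,1.6))):
    c=r.capture(n);np.savez(f"{n}4.npz",**c);crop(c,*a,f"pics/k_{n}.png")
a,b=cv2.imread("pics/k_side.png"),cv2.imread("pics/k_top.png")
o=np.zeros((450,800,3),np.uint8);o[:a.shape[0],:a.shape[1]]=a;o[:b.shape[0],496:496+b.shape[1]]=b;cv2.imwrite("pics/k_both.png",o)
E
```

```text
clock: 17.75
tcp_pos: [457.6, 67.6, 129.1]
orientation: [3.14, -0.061, -0.003]
force: [0.4, 0.8, -2.2]
width: 19.8
grasp_force: 98.7
clock: 18.75
tcp_pos: [485.1, -148.8, 129.1]
orientation: [3.14, -0.064, -0.001]
force: [0.4, 0.2, -1.6]
width: 19.7
grasp_force: 98.7
clock: 19.45
tcp_pos: [488.7, -158.0, 45.6]
orientation: [-3.141, 0.059, 0.001]
force: [0.6, 0.9, -0.8]
width: 20.0
grasp_force: 98.7
```

View pics/k_both.png

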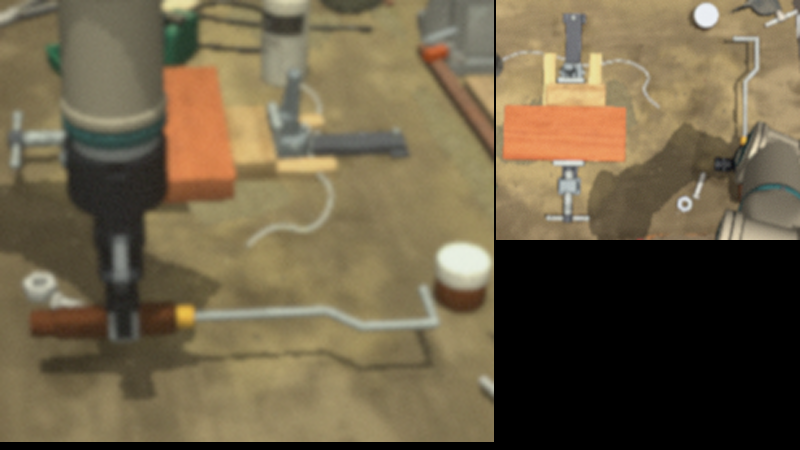

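All closed up in the top view (seam at (575,105), no gap at the pad). The hook is level above free bench. I'll shift 15 mm further right for margin, then lower and release.

```bash
python3 -m jog '0 -0.5 -0.3 0; 0 0 -0.4 0; 0 0 -0.3 0; 0 0 -0.2 0; 0 0 -0.1 0; 0 0 0 0; 0 0 0 0'
```

```text
clock: 20.25
tcp_pos: [489.1, -173.2, 6.7]
orientation: [-3.141, 0.06, -0.0]
force: [-0.7, -0.1, -1.7]
width: 19.9
grasp_force: 98.7
```

```bash
python3 -m jog '0 0 -0.06 0; 0 0 -0.05 0; 0 0 0 0; 0 0 0 0'; python3 -m jog '0 0 0 0; 0 0 0 0; 0 0 0 0; 0 0 0 0; 0 0 0 0; 0 0 0 0' 0.6
```

```text
clock: 20.65
tcp_pos: [489.0, -173.4, 3.3]
orientation: [-3.141, 0.06, -0.0]
force: [0.1, 0.4, -0.8]
width: 20.0
grasp_force: 98.7
clock: 21.25
tcp_pos: [489.0, -173.5, 3.3]
orientation: [3.141, -0.06, 0.0]
force: [-0.2, -0.4, -0.7]
width: 51.4
grasp_force: 0.0
```

```bash
python3 -m jog '0 0 0.2 0; 0 0 0.4 0; 0 0 0.8 0; 0 0 0.8 0; 0 0 1 0; 0 0 1 0; 0 0 0.8 0; -0.8 -0.8 0 0; -0.8 -0.8 0 0; -0.8 -0.8 0 0'; python3 -m jog '-0.8 -0.8 0 0; -0.5 -0.8 0 0; 0 -0.8 0 0; 0 -0.8 0 0; 0 0 0 0; 0 0 0 0; 0 0 0 0'; python3 - <<'E'
from plant import r
import cv2,numpy as np
from h import crop
for n,a in(("side",(200,140,190,170,2.4)),("top",(190,150,190,150,1.75))):
    c=r.capture(n);np.savez(f"{n}5.npz",**c);crop(c,*a,f"pics/l_{n}.png")
a,b=cv2.imread("pics/l_side.png"),cv2.imread("pics/l_top.png")
o=np.zeros((450,800,3),np.uint8);o[:a.shape[0],:a.shape[1]]=a;o[:b.shape[0],460:460+b.shape[1]]=b;cv2.imwrite("pics/l_both.png",o)
E
```

```text
clock: 22.25
tcp_pos: [416.4, -246.0, 154.7]
orientation: [3.14, -0.058, 0.003]
force: [-0.4, -1.2, -0.3]
width: 50.7
grasp_force: 0.0
clock: 22.95
tcp_pos: [378.0, -340.2, 153.6]
orientation: [-3.14, 0.058, 0.0]
force: [-0.1, -0.3, 1.2]
width: 51.1
grasp_force: 0.0
```

View pics/l_both.png

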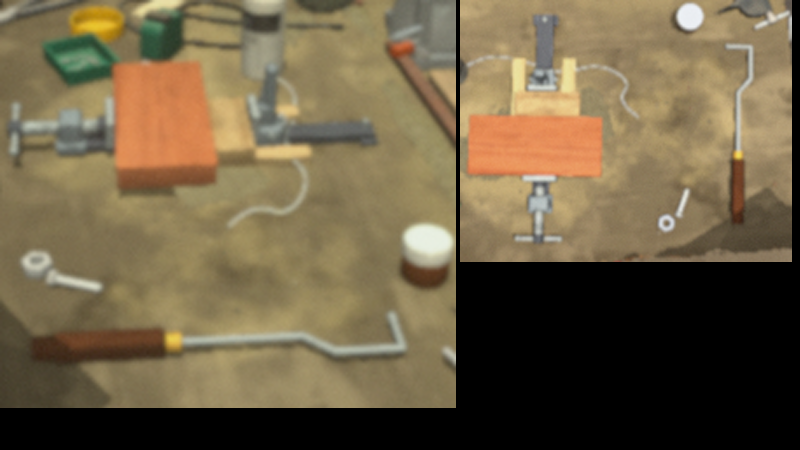

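The hook lies flat and clear of the clamp. The boards are closed and square, with the jaw tight on the strip and the board on the near pad. Handing in.

```bash
python3 -c "
from plant import r
print(r.hand_in())"
```

```text
the job is handed in; nothing more can be done
None
```

The job is handed in at about 23 s: the far jaw was drawn up and held at about 20 N, strip and board look closed and square, and the hook lies flat on the bench clear of the clamp; the hand-in gave no verdict, and the pinch after letting off was not measured.

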